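# Latch the drop-front instrument steriliser

## Robot

A 7-joint arm with a two-finger parallel gripper is mounted at the origin on the work surface. World frame = base frame: x ahead of the robot, y to its left, z up, the work surface at z = 0. Lengths are in m, angles in rad, forces in N, time in s.
With the tool pointing down it reaches from about 0.425 to 0.925 m from the base axis. Payload 6.8 kg.
Tool frame: the origin (TCP) lies on the centre line of the jaws, within the pads' length; the fingertips stand 11 mm ahead of it and the grasp point (between the pads) lies 8 mm behind it; z points along the fingers, y is the direction in which the jaws open and shut (so a half turn about z gives the same grasp; the last joint's range is limited). The gripper opens to 85 mm and grips with 20 to 120 N. Pads are 22 mm wide; open, the fingers measure 114 mm over their backs; the gripper's body (76 mm by 85 mm) begins 54 mm behind the grasp point. The pads swing forward as they close: fully open they stand 13 mm farther back than shut.
Start: joints at [-1.303, 0.477, 0.022, 1.555, -0.011, 1.109, -0.083], TCP at [0.248, 0.628, 0.205] pointing down, gripper open.
Joint ranges: [-2.96, 2.96], [-0.34, 2.1], [-1.41, 1.46], [0.24, 2.44], [-1.37, 4.51], [0.17, 1.92], [-2.96, 2.96]. Speed limits (rad/s): [2.39, 2.39, 3.14, 3.14, 3.14, 3.14, 3.14].

## Interface

Orientations are given as a rotation vector (axis times angle).
In Python, from bench import r gives the robot as it stands.
- The arm moves only by the tool send_rows, never from a script. Its argument "deltas" is a list of rows, each a list of 7 numbers: the opening, from 0 (shut) to 1 (fully open), then the shift along the tool's x, y, z as a fraction of full scale, then the turn, a rotation vector about the tool's x, y, z as a fraction of full scale. In form: [[hand, x, y, z, ax, ay, az], ...]. A call has 1 to 20 rows; each row is the pose to reach, as a shift and turn from the pose commanded when the call began, along the tool's axes at that moment, turning the shorter way round; what a row does not reach only later rows make up. Full scale, the value 1, is 150 mm for a shift and 180 degrees for a turn. A row lasts 1/12 s, in which the tool goes at most 41.7 mm and 7.16 degrees, less where a joint would pass 70% of its speed; a pose out of reach is approached as far as the arm can. A call with a number of a shift or a turn outside -1 to 1 is refused whole. A call with a gripper value outside its range is refused whole. The fingers move at their own pace and stop on an object; "squeeze" is the grip in N (left out, the last holds). Time passes only in rows, so rows that repeat a pose let the fingers close. It gives the time, the measured TCP pose, the force and the opening at its end, in the units of the state.
- r.get_obs(): the state, without advancing time (a new reading comes with each control period).
- r.grab_frame(name): name is "scene" or "top"; returns a dict with "pixels" (420x560x3 uint8, red, green, blue), "camera_matrix" (3x3 intrinsics, pixels), "dist_coeffs" ([k1, k2, p1, p2, k3] as OpenCV has them; the pictures are not rectified), "rvec" (rotation vector, rad) and "tvec" (3), from world to camera coordinates, as OpenCV has them. Camera axes: x right, y down, z forward; pixel columns grow to the right and rows downward; lengths in m; the calibration is good to about 2 mm. A picture is of the moment at which its call begins. There is no depth.
- r.hand_in(): hands the job in, once; it reports no verdict.
The state is a dict: "clock": time; "joints": joint angles; "qvel": joint speeds; "tau": joint torques, N m; "tcp_pos": TCP position; "orientation": TCP orientation; "contact_force": force on the tool from outside, world axes, zero at the start; "moment": the same for the moment, N m; "grip_width": finger opening in m.
Only numpy, scipy, OpenCV 4.12 (cv2) and the standard library are available. Lean on these libraries where they do the work, as an engineer would, in place of code of your own. Each camera call takes 0.05 s, during which the arm holds its last target. There are 200 camera calls.

## Task

Close the bench-top instrument steriliser: swing its drop-front door fully shut, swing the yellow bar of the latch's wire bail forwards and down over the blue keeper so that it lies in front of the keeper under its lip, then press the red lever back and down past centre until it lies flat and stays there. Leave the bottle, bowl and carton beside it standing where they are, and leave the gripper clear of everything.

Things in the scene. Friction and masses are not known exactly. Their poses are not given: they have to be found in the camera images.
- steriliser: Fixed stainless box, 215 deep (x) x 200 wide (y) x 130 mm high, open at its front (-x), which roughly faces the robot. Origin on the counter straight below the lever's pivot; front plane at x = -39 mm; x points front to back, z up. The toggle latch is on top at y = 0; two steel cheeks, 28 mm over their outsides, carry the lever's pivot (axis along y, x = 0, z = 152 mm)
- door (a joint): White drop-front door, 200 wide, 128 high, 16 mm thick, 0.6 kg, hinged along its lower edge (axis along y at x = -39, z = 12 mm in the steriliser's frame). 0 rad = shut, upright; grows as its top leans out towards the robot (-x), at most 0.9. Stiff hinge (0.5 N m friction): it stays where it is left. On its top, in the middle, sits a steel ledge with the blue keeper
- door_ledge (a point): Centre of the front edge face of the steel ledge on the door's top: a plate 42 deep x 64 wide x 12 mm thick that juts 28 mm out in front of the door's face, good to push the door shut by. Moves with the door; with the door shut it is at x = -83, y = 0, z = 140 mm in the steriliser's frame
- keeper_seat (a point): Where the bail bar's centre line lies when latched: 4 mm in front of the blue keeper post (24 wide, 10 mm deep), 6 mm above the ledge's top, under the keeper's lip. Moves with the door and has its axes (x into the housing, z up when shut); door shut: x = -55, y = 0, z = 152 mm in the steriliser's frame
- keeper_lip (a point): Top front edge of the keeper's lip, in its middle. The lip is 6 mm thick and overhangs the keeper post 5 mm forwards; this edge is 12 mm above and 1 mm in front of the keeper seat. The bar must come down in front of the lip; the lever then draws it back under it
- lever (a joint): Red flat lever, 24 wide, 10 mm thick, 70 mm long from its pivot. 0 rad = shut, flat, pointing back (+x), centre line 22 mm above the housing's top; grows as the tip rises (1.57 upright, more leans forwards), at most 2.0. Stays where left (0.12 N m friction). With the bail hooked it resists up to about 0.3 N m near 0.6 rad, passes centre at about 0.35 rad, then is pulled on to 0
- lever_tip (a point): Free end of the red lever, on its centre line, 70 mm from its pivot
- lever_pivot (a point): Middle of the lever's fixed pivot axis, on top of the housing, 152 mm above the counter
- bail (a joint): Turn of the wire loop (bail) relative to the lever: 0 when latched, about -3.5 at the start, growing as the bar swings forwards (-x) over the lever and down. Weakly held (0.035 N m friction): it stays near upright, but falls forwards once well past it. With the lever at its start angle the bar comes down 4 to 11 mm clear in front of the lip; with the lever under about 1.3 rad it does not clear it
- bail_hinge (a point): Middle of the bail's hinge axis on the lever, 28 mm from the lever's pivot, 0.35 rad behind the lever's own direction (lever upright: 10 mm behind the pivot and 26 mm above it). Moves with the lever. The bail's bar circles it at 80 mm
- bail_bar (a point): Middle of the bail's yellow cross bar: 8 mm thick, 50 mm long over its ends, running along y, 80 mm from the bail's hinge, at the start standing above the red lever's tip, leaning back a little. Two 6 mm wires, 36 mm apart inside, join it to the hinge; the loop passes around the lever. Along the loop it gives up to 6 mm on a stiff spring (15 N/mm)
- bottle: Clear reagent bottle with a red label, 56 mm across, 125 mm tall, standing on the counter beside the steriliser; origin under its centre. Leave it alone
- bowl: Steel bowl, 100 mm across, 40 mm tall, on the counter; origin under its centre. Leave it alone
- carton: Blue and orange carton, 110 x 65 x 70 mm tall, on the counter; origin under its centre. Leave it alone

How it is judged:
By the outcome, as a careful person would: the job done as asked, in the order asked, and still so for the second after the job is handed in, with the robot touching nothing.
It also fails if it takes over 51 s, if anything falls off the work surface, if the arm or the gripper's body presses on something with over 40 N, if the wrist force passes 120 N, or if a joint passes its speed limit or range.

## Working session

There is one attempt and no reset: what is moved stays moved. The work goes in short steps, Python scripts to look and compute and a tool call to move; the robot and the scene stay as the last step left them, time stands still between calls to the robot, and variables do not carry over. Pictures are saved under pics/ and viewed, about 8 in all and at most 12, crops included, and the job is handed in when it is done.

Besides the shell and the picture viewer there is one more tool, called by a JSON object that holds its "method" and its "body". send_rows: Moves the arm, as the interface text tells. Shift numbers are shares of 150 mm and turn numbers shares of 180 degrees, none past 1 either way. Its arguments: {"type":"object","properties":{"deltas":{"type":"array","items":{"type":"array","items":{"type":"number"}}},"squeeze":{"type":"number"}},"required":["deltas"]}

```bash
mkdir -p pics; ls; python3 - <<'E'
from bench import r
import cv2,numpy as np,pickle
o=r.get_obs(); print({k:np.round(v,3) for k,v in o.items()})
d={}
for n in("scene","top"):
    f=r.grab_frame(n); d[n]=f
    cv2.imwrite(f"pics/{n}0.png",np.array(f["pixels"])[:,:,::-1])
    R=cv2.Rodrigues(np.array(f["rvec"],float))[0]; print(n,-R.T@np.array(f["tvec"]).ravel(),f["camera_matrix"],f["dist_coeffs"])
pickle.dump(d,open("f0.pkl","wb"))
E
```

```text
pics
{'clock': np.float64(0.0), 'joints': array([-1.303,  0.478,  0.022,  1.556, -0.012,  1.109, -0.083]), 'qvel': array([-0.002, -0.001, -0.001,  0.   ,  0.   , -0.001,  0.001]), 'tau': array([ 0.0000e+00, -5.9645e+01,  1.6080e+00, -2.8120e+01,  1.3000e-02,
        9.0000e-03,  0.0000e+00]), 'tcp_pos': array([0.248, 0.627, 0.204]), 'orientation': array([-5.870e-01, -3.086e+00,  3.000e-03]), 'contact_force': array([ 0.138, -0.583, -0.439]), 'moment': array([ 0.018,  0.027, -0.017]), 'grip_width': np.float64(0.085)}
scene [0.91774301 0.29939174 0.90328208] [[422.73619946   0.         278.17446067]
 [  0.         422.73619946 204.34778087]
 [  0.           0.           1.        ]] [-0.08445973  0.          0.          0.          0.        ]
top [0.40533555 0.03478023 1.08953985] [[484.6545176    0.         275.64178894]
 [  0.         484.6545176  212.11557746]
 [  0.           0.           1.        ]] [-0.0224678  0.         0.         0.         0.       ]
```

View pics/scene0.png

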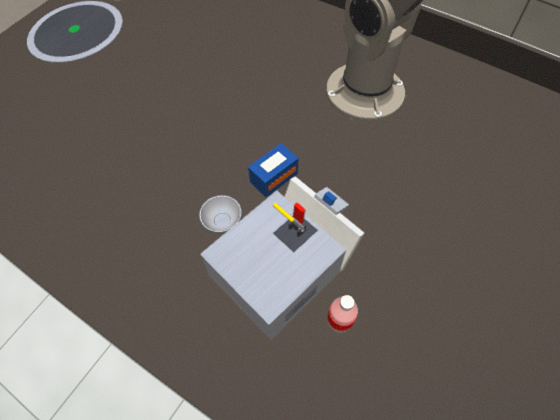

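View pics/top0.png

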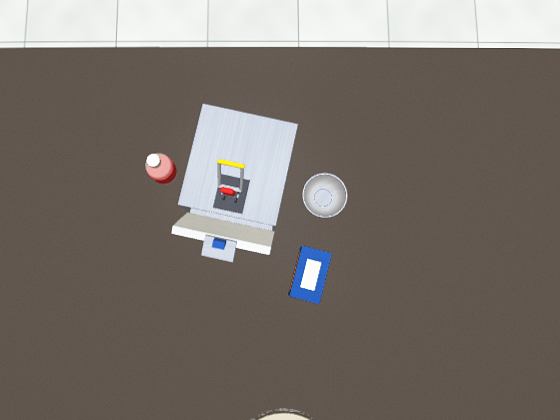

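The scene view shows the steriliser with door leaning out, with the red lever near (299,212), yellow bar (284,212) and blue keeper (329,198). In the top view the housing top has corners near (203,104), (298,124), (275,227) and (178,207). The yellow bar is near (231,163), the red lever (228,190) and the keeper (219,243).

```bash
cat > h.py <<'E'
import cv2,numpy as np
def ray(f,uv):
    K=np.array(f["camera_matrix"]);D=np.array(f["dist_coeffs"])
    R=cv2.Rodrigues(np.array(f["rvec"],float))[0];t=np.array(f["tvec"],float).ravel()
    p=cv2.undistortPoints(np.array(uv,float).reshape(-1,1,2),K,D)[:,0]
    d=np.c_[p,np.ones(len(p))]@R
    return -R.T@t,d/np.linalg.norm(d,axis=1)[:,None]
def onz(f,uv,z):
    c,d=ray(f,uv); return c+d*((z-c[2])/d[:,2])[:,None]
def tri(fa,ua,fb,ub):
    a,da=ray(fa,[ua]);b,db=ray(fb,[ub]);da=da[0];db=db[0]
    s=np.linalg.lstsq(np.c_[da,-db],b-a,rcond=None)[0]
    p,q=a+s[0]*da,b+s[1]*db
    return (p+q)/2,np.linalg.norm(p-q)
def proj(f,P):
    return cv2.projectPoints(np.array(P,float).reshape(-1,1,3),np.array(f["rvec"],float),np.array(f["tvec"],float),np.array(f["camera_matrix"]),np.array(f["dist_coeffs"]))[0][:,0]
def masks(f):
    p=np.array(f["pixels"]);h=cv2.cvtColor(p,cv2.COLOR_RGB2HSV);H,S,V=cv2.split(h)
    return {"yellow":(H>22)&(H<35)&(S>150)&(V>100),"red":((H<6)|(H>174))&(S>190)&(V>90),"blue":(H>100)&(H<125)&(S>150)&(V>60)}
def blobs(m,lo=12):
    n,l,s,c=cv2.connectedComponentsWithStats(m.astype(np.uint8))
    o=[]
    for i in range(1,n):
        if s[i,4]>=lo:
            pts=np.argwhere(l==i)[:,::-1].astype(np.float32)
            o.append((int(s[i,4]),c[i].round(1),[np.round(x,1) for x in cv2.minAreaRect(pts)[:2]],cv2.boxPoints(cv2.minAreaRect(pts)).round(1).tolist()))
    return o
# steriliser frame from f: origin O, yaw
def T(O,yaw,p):
    c,s=np.cos(yaw),np.sin(yaw);p=np.array(p,float)
    return np.array([O[0]+c*p[0]-s*p[1],O[1]+s*p[0]+c*p[1],p[2]])
E
python3 - <<'E'
import pickle;from h import *
d=pickle.load(open("f0.pkl","rb"))
for n in d:
    for k,m in masks(d[n]).items():
        for b in blobs(m): print(n,k,b)
f=d["top"]
g=cv2.cvtColor(np.array(f["pixels"]),cv2.COLOR_RGB2GRAY)
c=np.array([[203,104],[298,124],[178,207]],np.float32).reshape(-1,1,2)
cv2.cornerSubPix(g,c,(4,4),(-1,-1),(3,30,.01));print(c[:,0])
P=onz(f,c[:,0],.13);print(P.round(4),np.linalg.norm(P[0]-P[1]),np.linalg.norm(P[0]-P[2]))
im=np.array(f["pixels"])[85:275,140:340,::-1];a=cv2.resize(im,None,fx=3,fy=3,interpolation=2)
cv2.imwrite("pics/topc.png",a)
im=np.array(d["scene"]["pixels"])[170:345,195:375,::-1];cv2.imwrite("pics/scc.png",cv2.resize(im,None,fx=3.3,fy=3.3,interpolation=2))
E
```

```text
scene yellow (94, array([283.5, 212.3]), [array([283.5, 212. ]), array([24.9,  4.2])], [[272.8999938964844, 205.10000610351562], [275.79998779296875, 202.0], [294.0, 218.89999389648438], [291.20001220703125, 222.0]])
scene red (138, array([298.6, 212.2]), [array([298.8, 212.5]), array([ 9.7, 18.4])], [[292.8999938964844, 221.0], [295.20001220703125, 202.8000030517578], [304.79998779296875, 204.0], [302.5, 222.1999969482422]])
scene red (116, array([337.8, 324.5]), [array([338.9, 323.5]), array([25.9, 11.7])], [[324.70001220703125, 324.8999938964844], [328.3999938964844, 313.79998779296875], [353.0, 322.0], [349.29998779296875, 333.1000061035156]])
scene blue (1063, array([271.4, 169.8]), [array([273.5, 168.8]), array([34.6, 51.8])], [[242.39999389648438, 170.5], [283.79998779296875, 139.39999389648438], [304.6000061035156, 167.10000610351562], [263.1000061035156, 198.1999969482422]])
scene blue (99, array([328.8, 197.9]), [array([328.7, 197.8]), array([10.5,  9.4])], [[321.70001220703125, 198.10000610351562], [327.5, 190.8000030517578], [335.70001220703125, 197.39999389648438], [329.
[... 658 characters left out ...]
62], [232.60000610351562, 194.10000610351562]])
top blue (112, array([218.7, 243.1]), [array([218.7, 243.1]), array([12.4,  9. ])], [[211.6999969482422, 246.3000030517578], [213.5, 237.5], [225.60000610351562, 239.89999389648438], [223.8000030517578, 248.8000030517578]])
top blue (1138, array([310. , 274.7]), [array([310.1, 274.5]), array([31. , 52.2])], [[288.5, 295.8999938964844], [301.70001220703125, 245.39999389648438], [331.70001220703125, 253.1999969482422], [318.6000061035156, 303.70001220703125]])
[[202.43262 103.19816]
 [297.41876 123.71914]
 [177.29935 203.97137]]
[[ 0.7585  0.1626  0.13  ]
 [ 0.7143 -0.0321  0.13  ]
 [ 0.5494  0.2102  0.13  ]] 0.199731097018622 0.21447941205945634
```

View pics/topc.png

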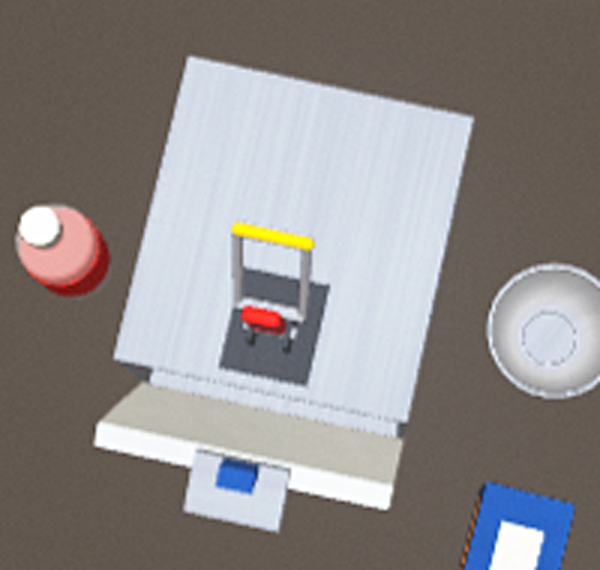

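View pics/scc.png

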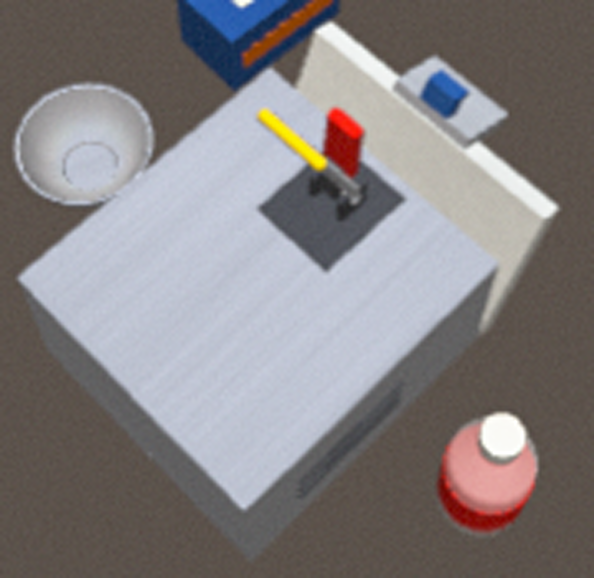

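The crops agree with the stated 200 x 215 mm top. The bail stands behind the red lever, and the door leans out about 30–40°.

```bash
python3 - <<'E'
import pickle;from h import *
d=pickle.load(open("f0.pkl","rb"));t,s=d["top"],d["scene"]
O=np.array([.5648,.1043]);yaw=-.2235
def L(p):
    c,q=np.cos(yaw),np.sin(yaw);e=p[:2]-O
    return np.round([c*e[0]+q*e[1],-q*e[0]+c*e[1],p[2]],4)*1000
for n,a,b in(("bar",(230.5,163.3),(283.5,212.3)),("keeper top/front",(218.7,243.1),(328.8,197.9)),("ledge front L",(140+185/3,85+512/3),(195+437/3.3,170+57/3.3)),("ledge front R?",(140+278/3,85+531/3),(195+398/3.3,170+85/3.3))):
    p,e=tri(t,a,s,b);print(n,p.round(4),L(p),round(e*1000,1))
# predicted
def lever(phi,r): return T(O,yaw,[r*np.cos(phi),0,.152+r*np.sin(phi)])
for ph in(1.57,1.7,1.8,1.9,2.0): print(ph,proj(t,lever(ph,.07)),proj(s,lever(ph,.07)))
for th in (.4,.5,.55,.6,.65,.7,.8):
    def D(x,y,z):
        dx,dz=x+.039,z-.012
        return T(O,yaw,[-.039+dx*np.cos(th)-dz*np.sin(th),y,.012+dx*np.sin(th)+dz*np.cos(th)])
    c=[D(-.083,.032,.146),D(-.083,-.032,.146)]
    print(th,proj(t,c).round(1).tolist(),proj(s,c).round(1).tolist(),D(-.083,0,.140).round(3))
print("obs ledge top",(140+185/3,85+512/3),(140+278/3,85+531/3))
E
```

```text
bar [0.6034 0.0955 0.2511] [ 39.6  -0.  251.1] 0.4
keeper top/front [0.4703 0.1248 0.1435] [-96.7  -0.9 143.5] 2.4
ledge front L [0.4555 0.1349 0.1745] [-113.3    5.7  174.5] 45.3
ledge front R? [0.4405 0.092  0.0835] [-118.5  -39.5   83.5] 24.3
1.57 [[226.83609721 187.72752239]] [[298.69752161 207.14226301]]
1.7 [[225.72826397 192.59657398]] [[302.05687156 204.36482908]]
1.8 [[224.92383902 196.36775081]] [[304.56843047 202.49594744]]
1.9 [[224.1718817  200.11002115]] [[306.98465119 200.88132522]]
2.0 [[223.48147173 203.77736074]] [[309.2784666  199.53621037]]
0.4 [[200.3, 257.3], [231.7, 264.2]] [[350.5, 203.5], [328.5, 186.0]] [0.439 0.133 0.113]
0.5 [[199.8, 262.4], [230.9, 269.3]] [[352.9, 203.0], [331.2, 185.8]] [0.429 0.135 0.103]
0.55 [[199.6, 264.8], [230.6, 271.6]] [[354.0, 203.0], [332.4, 185.8]] [0.425 0.136 0.098]
0.6 [[199.5, 267.0], [230.3, 273.8]] [[354.9, 203.0], [333.4, 186.0]] [0.421 0.137 0.093]
0.65 [[199.4, 269.0], [230.0, 275.8]] [[355.8, 203.2], [334.4, 186.3]] [0.417 0.138 0.087]
0.7 [[199.3, 270.9], [229.8, 277.7]] [[356.5, 203.6], [335.3, 186.8]] [0.414 0.139 0.082]
0.8 [[199.4, 274.2], [229.5, 280.9]] [[357.6, 204.5], [336.7, 187.9]] [0.407 0.14  0.07 ]
obs ledge top (201.66666666666666, 255.66666666666666) (232.66666666666669, 262.0)
```

```bash
cat > w.py <<'E'
import sys;from h import *;from bench import r
from scipy.spatial.transform import Rotation as Ro
O=np.array([.5648,.1043]);yaw=-.2235
RS=Ro.from_euler("z",yaw)
RT=RS*Ro.from_matrix(np.diag([-1.,1,-1]))  # tool x=-Xs, y=Ys, z=down
def loc(p): return RS.inv().apply(np.array(p)-[*O,0])*1000
def where(targets=()):
    o=r.get_obs();R=Ro.from_rotvec(o["orientation"]);p=np.array(o["tcp_pos"])
    print("t",round(float(o["clock"]),2),"local TCP mm",loc(p).round(1),"F local",RS.inv().apply(o["contact_force"]).round(1),"w",round(float(o["grip_width"]),3))
    print("turn frac",((R.inv()*RT).as_rotvec()/np.pi).round(4))
    for t in targets:
        d=R.inv().apply(T(O,yaw,np.array(t)/1000)-p)/.15
        print(t,"shift frac",d.round(3))
if __name__=="__main__": where([eval(a) for a in sys.argv[1:]])
E
python3 w.py "(-160,0,205)" "(-160,0,120)"
```

```text
t 0.1 local TCP mm [-425.3  439.7  203.8] F local [-0.1  0.2  0.4] w 0.085
turn frac [-0.0005 -0.     -0.0485]
(-160, 0, 205) shift frac [-2.193 -2.629 -0.003]
(-160, 0, 120) shift frac [-2.193 -2.628  0.563]
```

{"method": "send_rows", "body": {"deltas": [[0,-0.2,-0.24,0,0,0,-0.02],[0,-0.4,-0.48,0,0,0,-0.0485],[0,-0.6,-0.72,0,0,0,-0.0485],[0,-0.8,-0.96,0,0,0,-0.0485],[0,-0.8,-0.96,0,0,0,-0.0485]], "squeeze": 30}}

```text
clock: 0.52
tcp_pos: [0.3086, 0.4442, 0.2041]
orientation: [0.358, 3.121, -0.005]
contact_force: [-0.0, -1.3, -0.1]
grip_width: 0.026
```

```bash
python3 w.py "(-165,0,205)" "(-165,0,130)"
```

```text
t 0.52 local TCP mm [-325.1  274.6  204.1] F local [ 0.3 -1.2 -0.1] w 0.026
turn frac [-0.001   0.0003 -0.0015]
(-165, 0, 205) shift frac [-1.076e+00 -1.826e+00  1.000e-03]
(-165, 0, 130) shift frac [-1.076 -1.824  0.501]
```

{"method": "send_rows", "body": {"deltas": [[0,-0.15,-0.25,0,0,0,0],[0,-0.3,-0.5,0,0,0,0],[0,-0.45,-0.75,0,0,0,0],[0,-0.55,-0.92,0,0,0,0],[0,-0.55,-0.92,0,0,0,0],[0,-0.55,-0.92,0,0,0,0]]}}

```text
clock: 1.02
tcp_pos: [0.357, 0.295, 0.2047]
orientation: [-0.357, -3.121, 0.0]
contact_force: [-0.9, 1.0, 0.3]
grip_width: -0.0001
```

```bash
python3 w.py "(-165,0,205)" "(-165,0,130)"
```

```text
t 1.02 local TCP mm [-244.9  139.9  204.7] F local [-1.1  0.8  0.3] w -0.0
turn frac [-0.0001 -0.     -0.0014]
(-165, 0, 205) shift frac [-0.537 -0.93  -0.002]
(-165, 0, 130) shift frac [-0.537 -0.93   0.498]
```

{"method": "send_rows", "body": {"deltas": [[0,-0.14,-0.23,0,0,0,0],[0,-0.27,-0.47,0,0,0,0],[0,-0.4,-0.7,0,0,0,0],[0,-0.537,-0.93,0,0,0,0],[0,-0.537,-0.93,0.1,0,0,-0.0014],[0,-0.537,-0.93,0.25,0,0,-0.0014],[0,-0.537,-0.93,0.4,0,0,-0.0014],[0,-0.537,-0.93,0.5,0,0,-0.0014],[0,-0.537,-0.93,0.5,0,0,-0.0014]]}}

```text
clock: 1.77
tcp_pos: [0.402, 0.1437, 0.1271]
orientation: [-0.339, -3.119, 0.005]
contact_force: [0.1, 0.4, 0.4]
grip_width: 0.0004
```

```bash
python3 w.py "(-94,0,130)"; python3 - <<'E'
from bench import r;import cv2,numpy as np
f=r.grab_frame("scene");cv2.imwrite("pics/s1.png",cv2.resize(np.array(f["pixels"])[130:330,210:410,::-1],None,fx=3,fy=3,interpolation=2))
E
```

```text
t 1.77 local TCP mm [-167.5    2.3  127.1] F local [0.  0.4 0.4] w 0.0
turn frac [-0.0011 -0.0012  0.0021]
(-94, 0, 130) shift frac [-0.49  -0.019 -0.021]
```

View pics/s1.png

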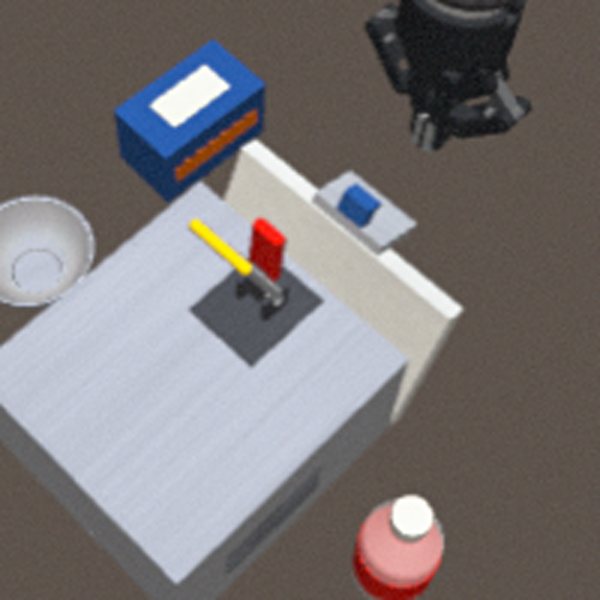

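The fingers (crop 425,140) stand in front of the ledge (crop 362,210), in line with the push direction. I'll lower them a little and push the door shut, rising as it closes.

{"method": "send_rows", "body": {"deltas": [[0,0,-0.016,0.05,0,0,0.002],[0,0,-0.016,0.09,0,0,0.002],[0,-0.05,-0.016,0.09,0,0,0.002],[0,-0.1,-0.016,0.09,0,0,0.002],[0,-0.15,-0.016,0.08,0,0,0.002],[0,-0.2,-0.016,0.07,0,0,0.002],[0,-0.25,-0.016,0.06,0,0,0.002],[0,-0.3,-0.016,0.05,0,0,0.002],[0,-0.34,-0.016,0.04,0,0,0.002],[0,-0.38,-0.016,0.02,0,0,0.002],[0,-0.42,-0.016,0.01,0,0,0.002],[0,-0.45,-0.016,0,0,0,0.002],[0,-0.47,-0.016,0,0,0,0.002],[0,-0.48,-0.016,0,0,0,0.002],[0,-0.49,-0.016,0,0,0,0.002],[0,-0.49,-0.016,0,0,0,0.002]]}}

```text
clock: 3.15
tcp_pos: [0.4752, 0.1248, 0.1296]
orientation: [-0.353, -3.121, 0.0]
contact_force: [-0.3, 0.4, -0.0]
grip_width: 0.0001
```

```bash
python3 w.py "(-94,0,130)"
```

```text
t 3.15 local TCP mm [-91.9   0.2 129.6] F local [-0.4  0.4 -0. ] w 0.0
turn frac [-0.     -0.0001 -0.0006]
(-94, 0, 130) shift frac [ 0.014 -0.001 -0.003]
```

{"method": "send_rows", "body": {"deltas": [[0,-0.01,0,0,0,0,0],[0,-0.02,0,0,0,0,0],[0,-0.03,0,0,0,0,0]]}}

```text
clock: 3.4
tcp_pos: [0.4796, 0.1239, 0.1297]
orientation: [-0.353, -3.122, -0.0]
contact_force: [-0.3, -0.9, -0.4]
grip_width: -0.0001
```

```bash
python3 w.py; python3 - <<'E'
from bench import r;import cv2,numpy as np
a=[]
f=r.grab_frame("scene");a.append(cv2.resize(np.array(f["pixels"])[140:275,240:375,::-1],(400,400),interpolation=2))
f=r.grab_frame("top");a.append(cv2.resize(np.array(f["pixels"])[130:265,160:295,::-1],(400,400),interpolation=2))
cv2.imwrite("pics/s2.png",np.hstack(a))
E
```

```text
t 3.4 local TCP mm [-87.4   0.3 129.7] F local [-0.1 -1.  -0.4] w -0.0
turn frac [ 0.     -0.     -0.0005]
```

View pics/s2.png

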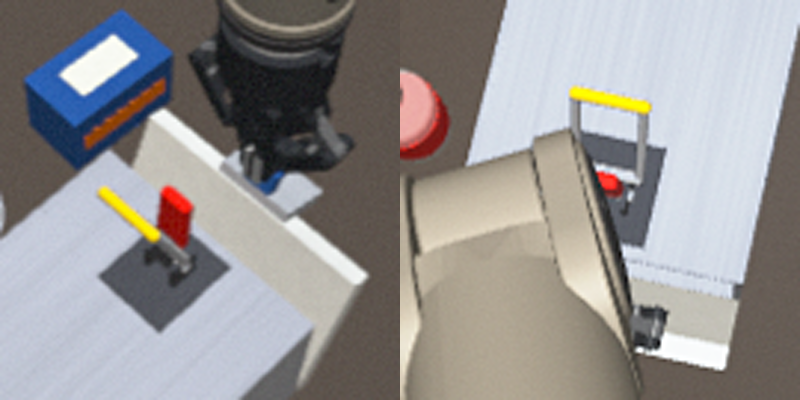

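```bash
python3 - <<'E'
from w import *;import pickle
d=pickle.load(open("f0.pkl","rb"));t,s=d["top"],d["scene"]
for p in((-167.5,2.3,116),(-167.5,2.3,189),(-87.4,.3,118.7),(-87.4,.3,190)):
    q=T(O,yaw,np.array(p)/1000);print(p,proj(t,q),proj(s,q))
f=r.grab_frame("scene");cv2.imwrite("pics/s3.png",cv2.resize(np.array(f["pixels"])[150:230,290:380,::-1],None,fx=7,fy=7,interpolation=2))
E
```

```text
(-167.5, 2.3, 116) [[210.88073067 278.20540995]] [[350.65440101 186.24594766]]
(-167.5, 2.3, 189) [[206.42873589 278.37937828]] [[355.1932939  166.92807466]]
(-87.4, 0.3, 118.7) [[220.90464595 239.01013778]] [[325.88626424 206.93724101]]
(-87.4, 0.3, 190) [[217.38802774 236.09937811]] [[328.73426043 188.87787565]]
```

View pics/s3.png

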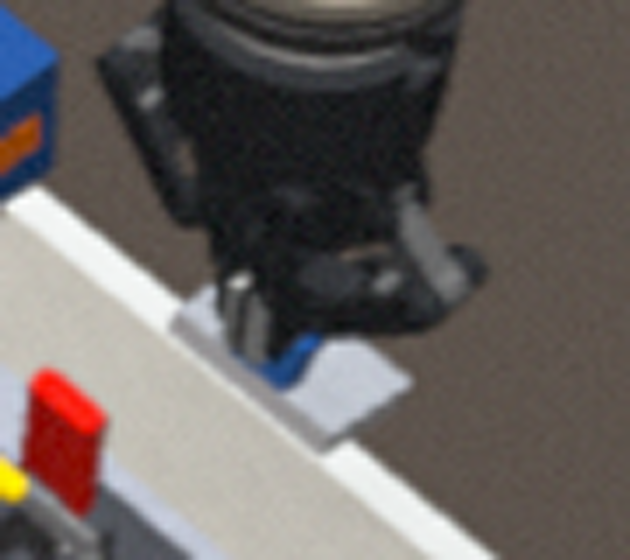

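The crop shows the door unmoved. The finger bottom at about crop (255,362) sits some 20–30 mm higher than the nominal tip, so it passed over the ledge. I'll back off, go lower, and watch the force.

{"method": "send_rows", "body": {"deltas": [[0,0,0,-0.15,0,0,0],[0,0.13,0,-0.2,0,0,0],[0,0.27,0,-0.2,0,0,0],[0,0.4,0,-0.2,0,0,0],[0,0.54,0,-0.1,0,0,0],[0,0.54,0,0.1,0,0,0],[0,0.54,0,0.25,0,0,0],[0,0.54,0,0.25,0,0,0],[0,0.54,0,0.25,0,0,0]]}}

```text
clock: 4.3
tcp_pos: [0.4, 0.1415, 0.0919]
orientation: [-0.353, -3.12, 0.003]
contact_force: [-0.1, 0.3, 0.5]
grip_width: 0.0001
```

```bash
python3 - <<'E'
from w import *;where()
s=r.grab_frame("scene")
for p in((-167.5,0,80),(-167.5,0,110)): print(proj(s,T(O,yaw,np.array(p)/1000)))
print([b[:2] for b in blobs(masks(s)["blue"])])
cv2.imwrite("pics/s4.png",cv2.resize(np.array(s["pixels"])[140:230,300:400,::-1],None,fx=6,fy=6,interpolation=2))
E
```

```text
t 4.3 local TCP mm [-168.9   -0.2   91.9] F local [-0.2  0.3  0.5] w 0.0
turn frac [-0.0006 -0.0005 -0.0006]
[[347.86237323 194.26812731]]
[[349.52627364 187.11316211]]
[(1054, array([271.4, 169.8])), (100, array([328.8, 197.9]))]
```

View pics/s4.png

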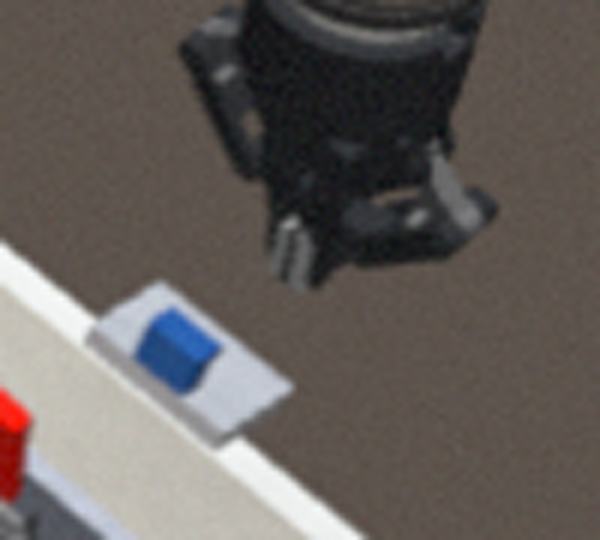

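The fingertip shows at about crop (300,288), i.e. pixel (350,188), which corresponds to z≈105 mm while the TCP is at 92. So the real tip is well above nominal. I'll go lower and feel for the ledge.

{"method": "send_rows", "body": {"deltas": [[0,0,0,0.08,0,0,0],[0,-0.05,0,0.1,0,0,0],[0,-0.1,0,0.1,0,0,0],[0,-0.15,0,0.1,0,0,0],[0,-0.19,0,0.1,0,0,0],[0,-0.22,0,0.1,0,0,0],[0,-0.25,0,0.1,0,0,0],[0,-0.28,0,0.1,0,0,0],[0,-0.31,0,0.1,0,0,0]]}}

```text
clock: 5.1
tcp_pos: [0.442, 0.1321, 0.0769]
orientation: [-0.35, -3.114, 0.002]
contact_force: [-12.1, 2.5, 8.9]
grip_width: 0.0002
```

```bash
python3 - <<'E'
from w import *;where()
s=r.grab_frame("scene")
print([b[:2] for b in blobs(masks(s)["blue"])])
E
```

```text
t 5.1 local TCP mm [-1.259e+02 -1.000e-01  7.690e+01] F local [-12.3  -0.3   8.9] w 0.0
turn frac [-0.0007 -0.0025 -0.0001]
[(1054, array([271.4, 169.7])), (102, array([324.9, 200.4]))]
```

{"method": "send_rows", "body": {"deltas": [[0,-0.03,0,-0.02,0,0,0],[0,-0.06,0,-0.04,0,0,0],[0,-0.09,0,-0.06,0,0,0],[0,-0.12,0,-0.08,0,0,0],[0,-0.15,0,-0.1,0,0,0],[0,-0.17,0,-0.11,0,0,0]]}}

```text
clock: 5.65
tcp_pos: [0.4715, 0.1255, 0.0941]
orientation: [0.354, 3.121, -0.0]
contact_force: [-2.6, 0.9, -2.1]
grip_width: 0.0004
```

```bash
python3 - <<'E'
from w import *;where()
s=r.grab_frame("scene")
print([b[:2] for b in blobs(masks(s)["blue"])])
print([proj(s,T(O,yaw,np.array(p)/1000)) for p in((-48,0,164),(-48,0,158))])
E
```

```text
t 5.65 local TCP mm [-95.7  -0.   94.1] F local [-2.8  0.3 -2.1] w 0.0
turn frac [-0.      0.0001 -0.0008]
[(1011, array([270.7, 169.4])), (41, array([289.4, 177. ])), (98, array([314.2, 208.4]))]
[array([[314.48767744, 207.28375127]]), array([[314.31885797, 208.77814473]])]
```

The keeper is essentially at its shut position. I'll press a little more to confirm the stop.

{"method": "send_rows", "body": {"deltas": [[0,-0.01,0,0,0,0,0],[0,-0.02,0,0,0,0,0],[0,-0.03,0,0,0,0,0],[0,-0.04,0,0,0,0,0]]}}

```text
clock: 6.03
tcp_pos: [0.474, 0.1252, 0.0937]
orientation: [-0.352, -3.116, 0.0]
contact_force: [-16.3, 3.9, 11.8]
grip_width: 0.0003
```

```bash
python3 - <<'E'
from w import *;where()
s=r.grab_frame("scene")
print([b[:2] for b in blobs(masks(s)["blue"])])
E
```

```text
t 6.03 local TCP mm [-93.1   0.3  93.7] F local [-16.7   0.2  11.8] w 0.0
turn frac [-0.0003 -0.0017 -0.0004]
[(1048, array([271.4, 169.7])), (96, array([313.1, 209.1]))]
```

{"method": "send_rows", "body": {"deltas": [[0,-0.01,0,0,0,0,0],[0,-0.02,0,0,0,0,0],[0,-0.02,0,0,0,0,0]]}}

```text
clock: 6.33
tcp_pos: [0.4738, 0.1252, 0.0932]
orientation: [-0.349, -3.111, 0.001]
contact_force: [-20.8, 5.2, 14.8]
grip_width: 0.0001
```

```bash
python3 - <<'E'
from w import *;where()
s=r.grab_frame("scene")
print([b[:2] for b in blobs(masks(s)["blue"])])
E
```

```text
t 6.33 local TCP mm [-93.3   0.2  93.2] F local [-21.5   0.4  14.8] w 0.0
turn frac [-0.0007 -0.0035  0.0001]
[(1045, array([271.3, 169.7])), (97, array([313.1, 209.1]))]
```

The door is shut: the TCP stopped while the force rose. Next I back off, rise, go over the bail, and touch the housing top behind it to calibrate the real tip height.

{"method": "send_rows", "body": {"deltas": [[0,0.06,0,0,0,0,0],[0,0.13,0,0,0,0,0],[0,0.13,0,-0.1,0,0,0],[0,0.13,0,-0.35,0,0,0],[0,0.13,0,-0.6,0,0,0],[0,0.13,0,-0.8,0,0,0],[0,0.13,0,-1,0,0,0],[0,0.13,0,-1,0,0,0]]}}

```text
clock: 7.05
tcp_pos: [0.4649, 0.1294, 0.2501]
orientation: [0.353, 3.11, 0.011]
contact_force: [1.0, 0.1, 0.3]
grip_width: 0.0
```

{"method": "send_rows", "body": {"deltas": [[0,0,0,-0.2,0,0,0],[0,-0.1,0,-0.3,0,0,0],[0,-0.35,0,-0.3,0,0,0],[0,-0.6,0,-0.3,0,0,0],[0,-0.85,0,-0.3,0,0,0],[0,-1,0,-0.3,0,0,0],[0,-1,0,-0.3,0,0,0]]}}

```text
clock: 7.63
tcp_pos: [0.6111, 0.0923, 0.288]
orientation: [0.358, 3.117, -0.003]
contact_force: [-0.5, -0.8, -0.8]
grip_width: -0.0004
```

```bash
python3 - <<'E'
from w import *;where([(110,0,280),(110,0,150)])
s=r.grab_frame("scene");t=r.grab_frame("top")
print([b[:2] for b in blobs(masks(s)["blue"])],[b[:2] for b in blobs(masks(s)["yellow"])],[b[:2] for b in blobs(masks(t)["yellow"])])
E
```

```text
t 7.63 local TCP mm [ 47.8  -1.4 288. ] F local [-0.3 -0.8 -0.8] w -0.0
turn frac [-0.0005  0.0012 -0.0017]
(110, 0, 280) shift frac [-0.414  0.012  0.055]
(110, 0, 150) shift frac [-0.411  0.013  0.921]
[(370, array([258.6, 179.3])), (95, array([313.1, 209.1]))] [(94, array([283.5, 212.3]))] []
```

{"method": "send_rows", "body": {"deltas": [[0,-0.15,0.01,0,0,0,0],[0,-0.3,0.01,0,0,0,0],[0,-0.44,0.01,0,0,0,0],[0,-0.44,0.01,0.2,0,0,0],[0,-0.44,0.01,0.45,0,0,0],[0,-0.44,0.01,0.7,0,0,0],[0,-0.44,0.01,0.85,0,0,0],[0,-0.44,0.01,0.88,0,0,0],[0,-0.44,0.01,0.91,0,0,0],[0,-0.44,0.01,0.94,0,0,0],[0,-0.44,0.01,0.97,0,0,0],[0,-0.44,0.01,0.97,0,0,0]]}}

```text
clock: 8.73
tcp_pos: [0.672, 0.0817, 0.1441]
orientation: [0.353, 3.12, 0.001]
contact_force: [0.2, 1.7, -0.8]
grip_width: 0.0001
```

{"method": "send_rows", "body": {"deltas": [[0,0,0,0.03,0,0,0],[0,0,0,0.05,0,0,0],[0,0,0,0.07,0,0,0],[0,0,0,0.08,0,0,0],[0,0,0,0.08,0,0,0]]}}

```text
clock: 9.15
tcp_pos: [0.6712, 0.0814, 0.1307]
orientation: [-0.353, -3.121, 0.0]
contact_force: [0.1, -0.7, -0.4]
grip_width: 0.0002
```

{"method": "send_rows", "body": {"deltas": [[0,0,0,0.02,0,0,0],[0,0,0,0.04,0,0,0],[0,0,0,0.06,0,0,0],[0,0,0,0.06,0,0,0]]}}

```text
clock: 9.48
tcp_pos: [0.671, 0.0814, 0.1213]
orientation: [-0.353, -3.12, 0.001]
contact_force: [-0.8, 0.3, -0.2]
grip_width: -0.0002
```

{"method": "send_rows", "body": {"deltas": [[0,0,0,0.02,0,0,0],[0,0,0,0.03,0,0,0],[0,0,0,0.04,0,0,0],[0,0,0,0.04,0,0,0]]}}

```text
clock: 9.82
tcp_pos: [0.6713, 0.0814, 0.1158]
orientation: [-0.353, -3.121, 0.0]
contact_force: [-1.1, -0.4, 0.8]
grip_width: -0.0001
```

{"method": "send_rows", "body": {"deltas": [[0,0,0,0.02,0,0,0],[0,0,0,0.03,0,0,0],[0,0,0,0.04,0,0,0],[0,0,0,0.04,0,0,0]]}}

```text
clock: 10.15
tcp_pos: [0.6712, 0.0814, 0.1098]
orientation: [-0.353, -3.121, 0.0]
contact_force: [0.2, 0.5, 0.4]
grip_width: 0.0001
```

{"method": "send_rows", "body": {"deltas": [[0,0,0,0.02,0,0,0],[0,0,0,0.03,0,0,0],[0,0,0,0.04,0,0,0],[0,0,0,0.04,0,0,0]]}}

```text
clock: 10.48
tcp_pos: [0.6712, 0.0814, 0.1038]
orientation: [-0.353, -3.121, 0.0]
contact_force: [0.9, 1.0, 0.4]
grip_width: 0.0002
```

{"method": "send_rows", "body": {"deltas": [[0,0,0,0.02,0,0,0],[0,0,0,0.03,0,0,0],[0,0,0,0.03,0,0,0]]}}

```text
clock: 10.73
tcp_pos: [0.6716, 0.0815, 0.1035]
orientation: [0.354, 3.121, 0.002]
contact_force: [-11.2, -0.0, 24.7]
grip_width: 0.0001
```

Contact was at TCP z≈103.5 mm on the 130 mm top, so the real tip is about 26.5 mm above the reported TCP. I'll use that from here and raise behind the bar.

{"method": "send_rows", "body": {"deltas": [[0,0,0,-0.05,0,0,0],[0,0,0,-0.25,0,0,0],[0,0,0,-0.5,0,0,0],[0,0,0,-0.75,0,0,0],[0,0.1,0,-0.78,0,0,0],[0,0.2,0,-0.78,0,0,0],[0,0.25,0,-0.78,0,0,0],[0,0.25,0,-0.78,0,0,0]]}}

```text
clock: 11.4
tcp_pos: [0.6335, 0.0905, 0.2166]
orientation: [-0.351, -3.121, -0.001]
contact_force: [0.6, 0.0, 0.5]
grip_width: 0.0001
```

```bash
python3 w.py "(63,0,216)"
```

```text
t 11.4 local TCP mm [ 70.    1.8 216.6] F local [0.6 0.2 0.5] w 0.0
turn frac [ 0.0001 -0.0004 -0.0002]
(63, 0, 216) shift frac [ 0.047 -0.012  0.004]
```

{"method": "send_rows", "body": {"deltas": [[0,0.05,-0.012,0,0,0,0],[0,0.09,-0.012,0,0,0,0],[0,0.13,-0.012,0,0,0,0],[0,0.17,-0.012,0,0,0,0],[0,0.21,-0.012,0,0,0,0],[0,0.25,-0.012,0,0,0,0],[0,0.29,-0.012,0,0,0,0],[0,0.33,-0.012,0,0,0,0],[0,0.37,-0.012,0,0,0,0],[0,0.41,-0.012,0,0,0,0],[0,0.45,-0.012,0,0,0,0],[0,0.49,-0.012,0,0,0,0],[0,0.53,-0.012,0,0,0,0],[0,0.56,-0.012,0,0,0,0],[0,0.56,-0.012,0,0,0,0]]}}

```text
clock: 12.65
tcp_pos: [0.5516, 0.1072, 0.2167]
orientation: [-0.352, -3.121, -0.0]
contact_force: [-0.2, -0.8, 1.4]
grip_width: 0.0
```

```bash
python3 - <<'E'
from w import *;where()
s=r.grab_frame("scene");t=r.grab_frame("top")
for f in(s,t):
    m=masks(f);print([[b[:2] for b in blobs(m[k])] for k in("yellow","blue","red")])
for a in(1.8,2,2.2,2.4,2.8,3.4): 
    q=T(O,yaw,[.0075+.08*np.cos(a),0,.179+.08*np.sin(a)]);print(a,proj(s,q).round(1),proj(t,q).round(1))
E
```

```text
t 12.65 local TCP mm [-1.350e+01 -1.000e-01  2.167e+02] F local [ 0.  -0.8  1.4] w 0.0
turn frac [ 0.0001 -0.0002 -0.0004]
[[], [(737, array([264.6, 173.2])), (21, array([284.1, 181. ])), (15, array([309.3, 206.4])), (41, array([315.7, 210.7]))], [(134, array([298.6, 212.4])), (112, array([337.9, 324.4]))]]
[[], [(1139, array([310. , 274.6]))], []]
1.8 [[303.3 193.7]] [[223.8 190. ]]
2 [[308.9 190.3]] [[222.1 198.9]]
2.2 [[313.8 188.3]] [[220.8 207.2]]
2.4 [[317.8 187.6]] [[219.8 214.5]]
2.8 [[322.6 190.3]] [[219.1 225. ]]
3.4 [[321.6 202.2]] [[221.2 228.6]]
```

{"method": "send_rows", "body": {"deltas": [[0,0.04,0,0,0,0,0],[0,0.08,0,0,0,0,0],[0,0.12,0,0.02,0,0,0],[0,0.16,0,0.05,0,0,0],[0,0.2,0,0.09,0,0,0],[0,0.24,0,0.13,0,0,0],[0,0.24,0,0.13,0,0,0]]}}

```text
clock: 13.33
tcp_pos: [0.5152, 0.1151, 0.1955]
orientation: [-0.351, -3.119, 0.002]
contact_force: [-0.1, 0.1, -0.5]
grip_width: -0.0001
```

```bash
python3 - <<'E'
from w import *;where()
s=r.grab_frame("scene");t=r.grab_frame("top")
for f in(s,t):
    m=masks(f);print([[b[:2] for b in blobs(m[k],5)] for k in("yellow","blue","red")])
cv2.imwrite("pics/s5.png",cv2.resize(np.array(s["pixels"])[150:240,260:360,::-1],None,fx=7,fy=6.5,interpolation=2))
E
```

```text
t 13.33 local TCP mm [-50.8  -0.5 195.5] F local [-0.1  0.1 -0.5] w -0.0
turn frac [-0.0004 -0.001  -0.0003]
[[(60, array([325.9, 196.6]))], [(1039, array([271.1, 169.8])), (76, array([312.4, 208.2]))], [(136, array([298.5, 212.4])), (116, array([337.8, 324.4]))]]
[[], [(1139, array([310. , 274.7]))], []]
```

View pics/s5.png

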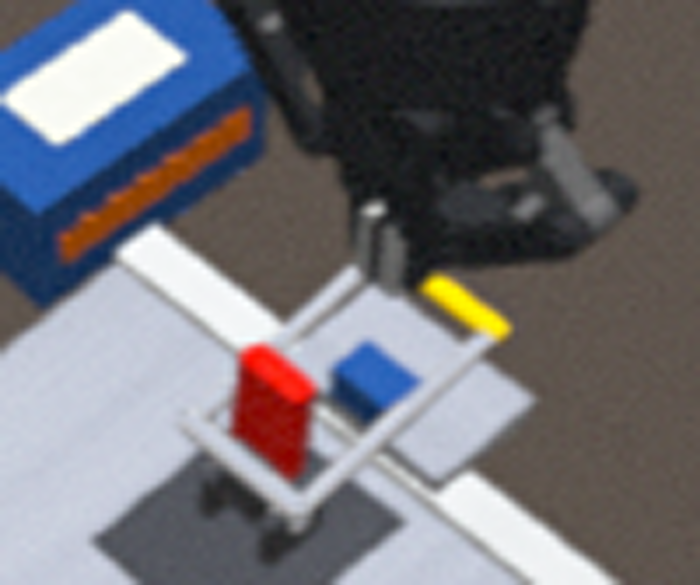

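The view shows the bail swung forwards and the yellow bar (crop 467,305) hanging above and in front of the blue keeper. I'll press it down from above with the closed fingers at x≈-73.

{"method": "send_rows", "body": {"deltas": [[0,0.07,0,0,0,0,0],[0,0.15,0,0,0,0,0],[0,0.15,0,0.06,0,0,0],[0,0.15,0,0.12,0,0,0],[0,0.15,0,0.18,0,0,0],[0,0.15,0,0.23,0,0,0],[0,0.15,0,0.28,0,0,0],[0,0.15,0,0.33,0,0,0],[0,0.15,0,0.37,0,0,0],[0,0.15,0,0.41,0,0,0],[0,0.15,0,0.43,0,0,0],[0,0.15,0,0.44,0,0,0],[0,0.15,0,0.44,0,0,0]]}}

```text
clock: 14.52
tcp_pos: [0.4956, 0.1198, 0.1309]
orientation: [-0.353, -3.121, 0.0]
contact_force: [0.5, -0.1, 1.0]
grip_width: -0.0002
```

```bash
python3 - <<'E'
from w import *;where()
s=r.grab_frame("scene")
m=masks(s);print([[b[:2] for b in blobs(m[k],5)] for k in("yellow","blue","red")])
E
```

```text
t 14.52 local TCP mm [-71.   -0.2 130.9] F local [0.5 0.  1. ] w -0.0
turn frac [-0.0001 -0.0001 -0.0006]
[[(47, array([320.1, 205.9]))], [(1001, array([270.7, 169.1])), (45, array([288.4, 177.7])), (97, array([313.1, 209.3]))], [(135, array([298.6, 212.4])), (112, array([338. , 324.6]))]]
```

{"method": "send_rows", "body": {"deltas": [[0,0,0,0.01,0,0,0],[0,0,0,0.02,0,0,0],[0,0,0,0.03,0,0,0],[0,0,0,0.03,0,0,0]]}}

```text
clock: 14.9
tcp_pos: [0.4959, 0.12, 0.1272]
orientation: [0.353, 3.121, 0.001]
contact_force: [-2.1, -0.8, 5.3]
grip_width: 0.0
```

```bash
python3 - <<'E'
from w import *;where()
s=r.grab_frame("scene")
m=masks(s);print([[b[:2] for b in blobs(m[k],5)] for k in("yellow","blue","red")])
E
```

```text
t 14.9 local TCP mm [-70.6   0.  127.2] F local [-1.9 -1.3  5.3] w 0.0
turn frac [ 0.0002  0.0001 -0.0006]
[[(13, array([313.8, 200.4])), (23, array([324.5, 209.3]))], [(1046, array([271.4, 169.6])), (98, array([313.2, 209.2]))], [(138, array([298.7, 212.4])), (113, array([338. , 324.5]))]]
```

The bar is on the ledge in front of the keeper (force 5 N, ends either side of pixel (319,205)). I'll rise, then check it stays.

{"method": "send_rows", "body": {"deltas": [[0,0,0,-0.1,0,0,0],[0,0,0,-0.25,0,0,0],[0,-0.05,0,-0.35,0,0,0],[0,-0.12,0,-0.35,0,0,0],[0,-0.18,0,-0.35,0,0,0],[0,-0.23,0,-0.35,0,0,0],[0,-0.23,0,-0.35,0,0,0]]}}

```text
clock: 15.53
tcp_pos: [0.5303, 0.1114, 0.1782]
orientation: [-0.355, -3.121, 0.002]
contact_force: [-0.7, 0.5, 0.6]
grip_width: -0.0002
```

```bash
cat > c.py <<'E'
from w import *;where()
s=r.grab_frame("scene")
m=masks(s);print([[b[:3] for b in blobs(m[k],5)] for k in("yellow","blue","red")])
print("bar at ledge ends/mid",[proj(s,T(O,yaw,[-.067,y,.150])).round(1).tolist() for y in(-.025,0,.025)],"seat",proj(s,T(O,yaw,[-.055,0,.152])).round(1))
E
python3 c.py
```

```text
t 15.53 local TCP mm [-35.2  -0.8 178.2] F local [-0.8  0.4  0.6] w -0.0
turn frac [-0.0004 -0.0001 -0.001 ]
[[(44, array([321.4, 207. ]), [array([321.4, 207.1]), array([16.4,  2.8])])], [(866, array([267.4, 170.7]), [array([271.5, 167.5]), array([33.9, 49.5])]), (31, array([285.9, 179.6]), [array([285. , 180.4]), array([ 2.2, 16.6])]), (92, array([313.2, 209.4]), [array([313., 209.]), array([11.3,  8.5])])], [(137, array([298.6, 212.3]), [array([298.4, 212.8]), array([10. , 17.2])]), (111, array([338.1, 324.5]), [array([339.1, 323.4]), array([25.6, 11.4])])]]
bar at ledge ends/mid [[[311.6, 197.9]], [[320.4, 205.1]], [[329.3, 212.5]]] seat [[316.5 208.2]]
```

The bar stays on the ledge. Now the lever: first a partial press back, then a check of the bar.

{"method": "send_rows", "body": {"deltas": [[0,-0.05,0.005,-0.01,0,0,0],[0,-0.1,0.005,-0.01,0,0,0],[0,-0.13,0.005,-0.01,0,0,0],[0,-0.16,0.005,-0.01,0,0,0],[0,-0.19,0.005,-0.01,0,0,0],[0,-0.22,0.005,-0.01,0,0,0],[0,-0.22,0.005,-0.01,0,0,0]]}}

```text
clock: 16.17
tcp_pos: [0.5622, 0.1053, 0.1804]
orientation: [0.354, 3.122, -0.0]
contact_force: [-0.2, -0.4, -0.2]
grip_width: -0.0001
```

```bash
python3 c.py
```

```text
t 16.17 local TCP mm [ -2.8   0.4 180.4] F local [-0.1 -0.4 -0.2] w -0.0
turn frac [-0.0001  0.     -0.0007]
[[(11, array([323.9, 211.9]), [array([324. , 212.5]), array([4.9, 2.1])])], [(624, array([262. , 174.5]), [array([262.5, 171.5]), array([49., 27.])]), (17, array([314.6, 213.3]), [array([314.5, 213.5]), array([3., 5.])])], [(96, array([294.1, 216.6]), [array([294.5, 216.5]), array([17. ,  7.1])]), (110, array([338.1, 324.6]), [array([339.1, 323.4]), array([25.6, 11.4])])]]
bar at ledge ends/mid [[[311.6, 197.9]], [[320.4, 205.1]], [[329.3, 212.5]]] seat [[316.5 208.2]]
```

{"method": "send_rows", "body": {"deltas": [[0,-0.03,0,0.005,0,0,0],[0,-0.06,0,0.015,0,0,0],[0,-0.09,0,0.03,0,0,0],[0,-0.115,0,0.04,0,0,0],[0,-0.13,0,0.05,0,0,0],[0,-0.13,0,0.05,0,0,0]]}}

```text
clock: 16.72
tcp_pos: [0.5813, 0.1009, 0.1728]
orientation: [0.354, 3.121, -0.0]
contact_force: [0.4, 0.2, -0.1]
grip_width: 0.0003
```

```bash
python3 c.py; python3 - <<'E'
from bench import r;import cv2,numpy as np
f=r.grab_frame("scene");a=cv2.resize(np.array(f["pixels"])[170:240,270:345,::-1],(480,450),interpolation=2)
cv2.imwrite("pics/s6.png",a)
E
```

```text
t 16.72 local TCP mm [ 16.9   0.3 172.8] F local [ 0.3  0.3 -0.1] w 0.0
turn frac [-0.0001  0.0002 -0.0007]
[[(7, array([323., 214.]), [array([323., 214.]), array([2.8, 1.4])])], [(463, array([258.9, 175.7]), [array([259.3, 175.7]), array([41.8, 19.6])])], [(94, array([287.5, 224.1]), [array([287.7, 224.8]), array([17.8,  7.2])]), (114, array([338. , 324.5]), [array([338.9, 323.3]), array([25.9, 11.4])])]]
bar at ledge ends/mid [[[311.6, 197.9]], [[320.4, 205.1]], [[329.3, 212.5]]] seat [[316.5 208.2]]
```

View pics/s6.png

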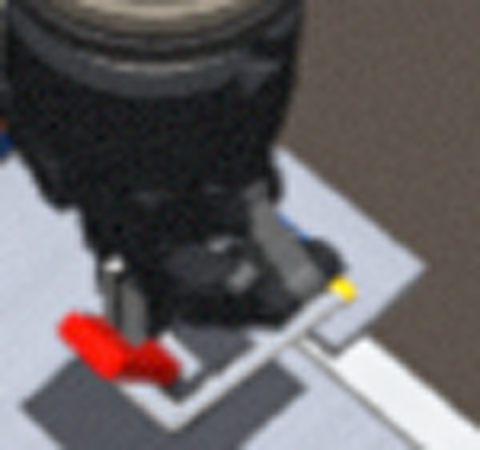

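The yellow bar's end (crop 343,288) sits at ledge level near the seat and the lever has tilted back. I'll follow the lever arc down.

{"method": "send_rows", "body": {"deltas": [[0,-0.025,0,0.015,0,0,0],[0,-0.045,0,0.03,0,0,0],[0,-0.065,0,0.047,0,0,0],[0,-0.082,0,0.063,0,0,0],[0,-0.098,0,0.081,0,0,0],[0,-0.112,0,0.1,0,0,0],[0,-0.126,0,0.12,0,0,0],[0,-0.139,0,0.142,0,0,0]]}}

```text
clock: 17.48
tcp_pos: [0.602, 0.0964, 0.152]
orientation: [0.353, 3.12, 0.0]
contact_force: [0.3, 0.1, 4.9]
grip_width: -0.0003
```

```bash
python3 c.py
```

```text
t 17.48 local TCP mm [ 38.1   0.5 152. ] F local [0.3 0.2 4.9] w -0.0
turn frac [ 0.0002  0.0006 -0.0007]
[[(7, array([308. , 202.7]), [array([308., 203.]), array([2., 2.])]), (16, array([321.3, 213.8]), [array([321.3, 213.8]), array([5.7, 2.1])])], [(190, array([254. , 174.1]), [array([254.1, 173.7]), array([26.9,  9.7])]), (94, array([313.1, 209.1]), [array([313., 209.]), array([11.3,  8.5])])], [(107, array([279.4, 236.1]), [array([280.9, 234.3]), array([10.3, 18.3])]), (112, array([338. , 324.5]), [array([338.9, 323.3]), array([25.9, 11.4])])]]
bar at ledge ends/mid [[[311.6, 197.9]], [[320.4, 205.1]], [[329.3, 212.5]]] seat [[316.5 208.2]]
```

Now 5 N of resistance, so the bail is hooked. Continuing past centre.

{"method": "send_rows", "body": {"deltas": [[0,-0.013,0,0.025,0,0,0],[0,-0.02,0,0.05,0,0,0],[0,-0.025,0,0.072,0,0,0],[0,-0.03,0,0.095,0,0,0],[0,-0.035,0,0.12,0,0,0],[0,-0.039,0,0.143,0,0,0],[0,-0.039,0,0.155,0,0,0],[0,-0.039,0,0.16,0,0,0]]}}

```text
clock: 18.2
tcp_pos: [0.6061, 0.0954, 0.1303]
orientation: [-0.353, -3.12, -0.002]
contact_force: [-11.5, -1.5, 27.9]
grip_width: -0.0001
```

```bash
python3 c.py
```

```text
t 18.2 local TCP mm [ 42.3   0.4 130.3] F local [-10.8  -4.   27.9] w -0.0
turn frac [ 0.0003 -0.0005 -0.0006]
[[(7, array([308.1, 202.4]), [array([308. , 202.5]), array([2.1, 2.1])]), (18, array([321.5, 213.5]), [array([321.5, 213.5]), array([5.8, 2.5])])], [(128, array([252.6, 172.9]), [array([252.5, 174. ]), array([24.,  7.])]), (95, array([313.1, 209.2]), [array([313.3, 209.3]), array([12. ,  8.5])])], [(112, array([277.1, 243.5]), [array([278.5, 241.5]), array([10.5, 16.3])]), (114, array([338.1, 324.7]), [array([339.1, 323.5]), array([25.3, 11.7])])]]
bar at ledge ends/mid [[[311.6, 197.9]], [[320.4, 205.1]], [[329.3, 212.5]]] seat [[316.5 208.2]]
```

The lever is at its flat stop (tip 156.8 mm, 28 N). Retreating straight up and clear.

{"method": "send_rows", "body": {"deltas": [[0,0,0,0,0,0,0],[0,0,0,-0.1,0,0,0],[0,0,0,-0.35,0,0,0],[0,0,0,-0.6,0,0,0],[0,0,0,-0.85,0,0,0],[0,0,0,-1,0,0,0],[0,0.1,0.1,-1,0,0,0],[0,0.35,0.3,-1,0,0,0],[0,0.6,0.5,-1,0,0,0],[0,0.8,0.7,-1,0,0,0],[0,0.9,0.9,-1,0,0,0],[0,0.9,1,-1,0,0,0],[0,0.9,1,-1,0,0,0]]}}

```text
clock: 19.33
tcp_pos: [0.5063, 0.2781, 0.2774]
orientation: [-0.339, -3.122, -0.003]
contact_force: [-0.9, -0.0, 0.2]
grip_width: 0.0003
```

{"method": "send_rows", "body": {"deltas": [[0,0.2,0.2,0,0,0,0],[0,0.4,0.4,0,0,0,0],[0,0.4,0.6,0,0,0,0],[0,0.4,0.8,0,0,0,0],[0,0.4,0.8,0,0,0,0],[0,0.4,0.8,0,0,0,0]]}}

```text
clock: 19.83
tcp_pos: [0.4769, 0.4027, 0.2768]
orientation: [-0.351, -3.121, 0.002]
contact_force: [-0.0, -0.0, 0.5]
grip_width: -0.0002
```

```bash
python3 c.py; python3 - <<'E'
from w import *
a=[]
f=r.grab_frame("scene");a.append(cv2.resize(np.array(f["pixels"])[180:280,250:350,::-1],(400,400),interpolation=2))
f=r.grab_frame("top");a.append(cv2.resize(np.array(f["pixels"])[150:250,180:280,::-1],(400,400),interpolation=2))
cv2.imwrite("pics/s7.png",np.hstack(a))
print([[b[:3] for b in blobs(masks(f)[k],5)] for k in("yellow","blue","red")])
print("seat",proj(f,T(O,yaw,[-.055,0,.152])),"tip flat",proj(f,T(O,yaw,[.07,0,.152])))
E
```

```text
t 19.83 local TCP mm [-151.8  271.5  276.8] F local [-0.  -0.   0.5] w -0.0
turn frac [-0.0005 -0.0001 -0.    ]
[[(7, array([308.1, 202.4]), [array([308. , 202.5]), array([2.1, 2.1])]), (17, array([321.4, 213.5]), [array([321.4, 213.6]), array([5.8, 2.4])])], [(1003, array([270.6, 169.3]), [array([271.8, 167.3]), array([33.9, 50.2])]), (45, array([288.1, 177.9]), [array([287.4, 178.6]), array([ 2.2, 22.8])]), (93, array([313.2, 209.1]), [array([313., 209.]), array([11.3,  8.5])])], [(253, array([281.3, 238.9]), [array([281.2, 238.8]), array([11.3, 23.3])]), (114, array([338. , 324.6]), [array([339. , 323.5]), array([25.6, 11.7])])]]
bar at ledge ends/mid [[[311.6, 197.9]], [[320.4, 205.1]], [[329.3, 212.5]]] seat [[316.5 208.2]]
[[(49, array([223.8, 221.4]), [array([223.5, 221.1]), array([23.7,  3.1])])], [(85, array([224. , 217.3]), [array([224.1, 217.4]), array([12.1,  6.8])]), (1140, array([310. , 274.7]), [array([309.9, 274.5]), array([31.6, 52.2])])], [(271, array([235. , 172.2]), [array([234.8, 172.1]), array([11.6, 24.3])]), (103, array([168.7, 176.1]), [array([168.2, 175. ]), array([11. , 24.1])])]]
seat [[223.28298888 221.48085608]] tip flat [[237.66314012 160.11727759]]
```

View pics/s7.png

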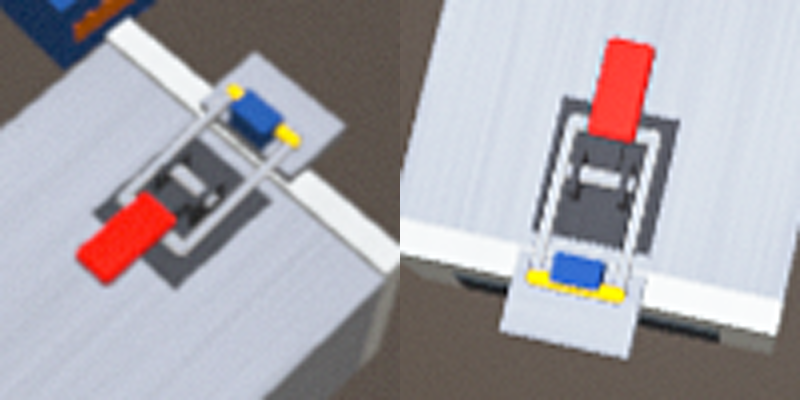

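The views show the door shut, the yellow bar in front of the blue keeper, and the red lever flat. In the top view the bar is at (223.8,221.4) and the seat is predicted at (223.3,221.5). The gripper is clear, so I'm handing in.

```bash
python3 -c "
from bench import r
print(r.hand_in())"
```

```text
the job is handed in; nothing more can be done
None
```

The steriliser is closed and the job is handed in at about 20 s. The door was pushed shut by its ledge. The bail bar was then swung over and set down in front of the keeper, and the lever was pressed past centre until it lay flat.

**Final checks:**
- **Door:** It stopped moving while the push force rose to 21 N, and the keeper stayed at its shut position in the images.
- **Bail bar:** In the top view its centre is within 1 pixel of the predicted seat. In the scene view only its two ends show, with the keeper hiding the middle.
- **Lever:** It met its flat stop at 28 N, with the fingertip at about 157 mm, and it was still flat about 1.5 s after I let go.
- **Neighbours:** The bottle's label and the carton show at their starting pixels. I did not measure the bowl at the end, but the arm never went near it.
- **Gripper:** It is well clear, with no contact force.

**What disagreed:** The real fingertips sit about 26 mm behind the reported TCP, not 11 mm ahead of it as stated. My first push at the door passed over the ledge without touching it. I then measured the offset by touching the housing top, with about 25 N, and used it for the rest of the job.

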